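# Unclip and open the gauge case on the sloping cradle

### The job

Flip both red-tabbed bale clips off the edges of the yellow-lidded case on the sloping cradle, leaving them thrown fully open. Then lift the lid off by its black handle and lay it gently, flat and handle up, near the middle of the green-edged pad, and let go. Leave the other things on the bench where they are.

Things in the scene. Friction and masses are not known exactly. Their poses are not given: they have to be found in the camera images.
- case: Grey open-topped case, 170 (up the slope) x 180 (y) x 75 mm, fixed on a black sloping cradle. Origin on the bench under the middle of the cradle, z up, x horizontal, towards the raised end. Case and lid lean 0.45 rad (25.8 deg): the lid's face normal is (-0.435, 0, 0.900) in the case frame.
- case_top (a point): Middle of the case's rim plane, at (-32.6, 0, 122.5) mm in the case frame. The 'case-top' frame used here has this origin; its x points up the slope, (0.900, 0, 0.435) in the case frame, its y is the case's y, its z the lid normal. (The reported axes of this point are the level ones of the case.) The shut lid's upper face is at case-top z = 6 mm.
- lid: Loose lid, 0.25 to 0.5 kg. Origin at the centre of its underside, z out of its upper face. A black plug 156 x 166 x 8 mm underneath sits in the case mouth with 2 mm play all round; the yellow plate above it, 178 (x) x 188 (y) x 6 mm, z = 8 to 14 mm, rests on the rim. On the case its axes are those of the case-top frame.
- lid_handle (a point): Middle of the black bridge handle on the lid, 42 mm above the lid's origin (28 mm above its upper face). The handle bar runs along the lid's y: 80 mm long, 14 mm thick along the lid's x, from 36 to 54 mm above the lid's origin, on two end posts. Same axes as the lid.
- clip_l (a joint): Left clip, rad: 0 = shut, wire hooked over the lid edge, tab square to the lid; grows as the tab swings outward; stop at 2.1. Over-centre spring: pushes back to 0 below 0.6, throws the clip open by itself beyond 0.6. Starting it takes 3 to 5 N outward on the tab. Hinge axis along the lid edge (case-top x), through case-top (0, +100, -35) mm, 88 mm from the tab's free edge.
- clip_r (a joint): Right clip, rad: 0 = shut, wire hooked over the lid edge, tab square to the lid; grows as the tab swings outward; stop at 2.1. Over-centre spring: pushes back to 0 below 0.6, throws the clip open by itself beyond 0.6. Starting it takes 3 to 5 N outward on the tab. Hinge axis along the lid edge (case-top x), through case-top (0, -100, -35) mm, 88 mm from the tab's free edge.
- clip_l_tab (a point): Middle of the free (upper) edge of the left clip's red tab, on the case's +y side. The tab is a plate 70 mm long along the lid edge, 4 mm thick, 45 mm high; shut, it stands 47 mm proud of the lid's upper face, its inner face 95 mm from the lid's middle line. A steel wire crossbar lies over the lid from 87 to 81 mm from the middle line, up to 8 mm proud of the lid.
- clip_r_tab (a point): Middle of the free (upper) edge of the right clip's red tab, on the case's -y side. The tab is a plate 70 mm long along the lid edge, 4 mm thick, 45 mm high; shut, it stands 47 mm proud of the lid's upper face, its inner face 95 mm from the lid's middle line. A steel wire crossbar lies over the lid from 87 to 81 mm from the middle line, up to 8 mm proud of the lid.
- pad: Flat square bench pad, dark rubber with a 20 mm green edge, 240 x 240 x 6 mm, fixed. Origin at the centre of its underside, on the bench; its upper face is 6 mm up. The lid's origin is to end over its middle.
- screwdriver: Bystander: blue-handled screwdriver lying in front of the case. Leave alone.
- jar: Bystander: closed glass jar with a white cap, 64 mm across, 85 mm tall, behind the case. Leave alone.
- wrench: Bystander: steel wrench lying behind the pad. Leave alone.
- beaker: Bystander: clear beaker, 72 mm across, 90 mm tall, at the back. Leave alone.
- flask: Bystander: white bottle with a blue cap, 70 mm across, 160 mm tall, on the right. Leave alone.
- gauge: Bystander: round pressure gauge, 70 mm across, 30 mm high, lying on the left. Leave alone.

How it is judged:
On the way, in this order (a step that is already met when the one before it is completed fails the run):
1. both clips thrown open while the lid still sits on the case (moved less than 10 mm) (value of joint each of clip_l, clip_r above 1.6 rad and distance of lid from where it was at the start of the episode below 0.01 m), for 0.1 s.
2. the lid lifted clear of the case, with the fingers on it (distance of lid from where it was at the start of the episode above 0.03 m and contact force between lid and the fingers above 1 N and contact force between lid and case below 0.1 N), for 0.2 s.
At the end, for the whole second after the job is handed in: Both clips are open beyond 1.6 rad; the lid lies flat on the pad, handle up (within 0.08 rad), its underside within 4 mm of the pad's face and its centre within 40 mm of the pad's centre, released and at rest (value of joint each of clip_l, clip_r above 1.6 rad and horizontal distance between lid and pad below 0.04 m and angle between lid's own z axis and vertical below 0.08 rad and z of lid in the frame of pad between 0.003 and 0.01 m and linear speed of lid below 0.02 m/s and contact force between lid and the fingers below 0.1 N); the robot touches nothing.
It fails at once if the lid dropped (out of the fingers while its origin is 25 to 90 mm above the bench) or slammed down (faster than 0.5 m/s within 21 mm of the bench) ((height (world z) of lid between 0.025 and 0.09 m and contact force between lid and the fingers below 0.05 N) or (height (world z) of lid below 0.021 m and linear speed of lid above 0.5 m/s)).
It fails at once if a bystander moved more than 30 mm (distance of any of screwdriver, jar, wrench, beaker, flask, gauge from where it was at the start of the episode above 0.03 m).
It also fails if it takes over 61 s, if anything falls off the work surface, if the arm or the gripper's body presses on something with over 40 N, if the wrist force passes 120 N, or if a joint passes its speed limit or range.

### The arm

A 7-joint arm with a two-finger parallel gripper is mounted at the origin on the work surface. World frame = base frame: x ahead of the robot, y to its left, z up, the work surface at z = 0. Lengths are in m, angles in rad, forces in N, time in s.
With the tool pointing down it reaches from about 0.425 to 0.975 m from the base axis. Payload 16.7 kg.
Tool frame: the origin (TCP) lies between the finger pads; the fingertips stand 11 mm ahead of it and the grasp point (between the pads) lies 8 mm behind it; z points along the fingers, y is the direction in which the jaws open and shut (so a half turn about z gives the same grasp; the last joint's range is limited). The gripper opens to 85 mm and grips with 20 to 120 N. Pads are 22 mm wide; open, the fingers measure 114 mm over their backs; the gripper's body (76 mm by 85 mm) begins 54 mm behind the grasp point. The pads swing forward as they close: fully open they stand 13 mm farther back than shut.
Start: joints at [1.123, 0.426, 0.074, 1.606, -0.034, 1.111, -0.067], TCP at [0.199, -0.645, 0.242] pointing down, gripper open.
Joint ranges: [-2.85, 2.85], [-0.5, 2.14], [-1.23, 1.37], [0.21, 2.46], [-1.02, 4.16], [0.16, 2.05], [-2.73, 2.73]. Speed limits (rad/s): [1.89, 1.89, 2.39, 2.39, 3.01, 3.01, 3.01].

### API

Orientations are given as a unit quaternion [x, y, z, w].
In Python, from rig import r gives the robot as it stands.
- The arm moves only by the tool move_arm, never from a script. Its argument "moves" is a list of rows, each a list of 7 numbers: the shift along the tool's x, y, z in cm, then the turn, a rotation vector about the tool's x, y, z in rad, then the finger opening in cm, from 0 to 8.54. A call has 1 to 20 rows; each row shifts and turns the commanded pose from where the row before left it, along the tool's axes as they then stand; what a row does not reach is not made up. A row lasts 1/12 s, in which the tool goes at most 41.7 mm and 7.16 degrees, less where a joint would pass 70% of its speed; a pose out of reach is approached as far as the arm can. A call is refused whole if a number of a shift passes 4.17 or a number of a turn 0.125, either way. A call with a gripper value outside its range is refused whole. The fingers move at their own pace and stop on an object; "force" is the grip in N (left out, the last holds). Time passes only in rows, so rows that do not move let the fingers close. It gives the time, the measured TCP pose, the force and the opening at its end, in the units of the state.
- r.get_state(): the state, without advancing time (a new reading comes with each control period).
- r.read_camera(name): name is "scene" or "top" or "wrist"; returns (picture, depth): 420x560x3 uint8, blue, green, red; 420x560 float32, m along the optical axis (not along the pixel's ray), 0 where there is no reading.
- r.camera_model(name): a dict with "fx", "fy", "cx", "cy" (pixels), "T" (4x4, takes a point from camera to world coordinates). Camera axes: x right, y down, z forward; pixel columns grow to the right and rows downward; lengths in m; the calibration is good to about 2 mm. A picture is of the moment at which its call begins: read the wrist's pose just before it. camera_model takes no time and is no camera call; for the wrist camera it gives the pose at the moment of the call.
- r.job_done(): hands the job in, once; it reports no verdict.
Trained networks look in the newest picture that a camera, given by its name, has taken for a name from the list of things; names that differ only in an ending like _2 or _b are one class to them, and where a whole thing is asked for, a point or a joint stands for the part that bears it (a point fixed in the world has none). Each returns a list of dicts, best first, with "score" (0 to 1); they miss things now and then, are a little off and sometimes report something else, mostly with a low value. They report only what shows in the picture. A call takes as long as a camera call.
- r.spot_in(thing, camera): "rect" ([left, top, right, bottom] in pixels, round what is visible of it).
- r.outline_of(thing, camera): "region" (420x560 bool, what is visible of it) and "rect" ([left, top, right, bottom] in pixels, round what is visible of it).
The state is a dict: "time_s": time; "q": joint angles; "joint_velocities": joint speeds; "joint_torque": joint torques, N m; "position": TCP position; "ee_rot": TCP orientation; "ft_force": force on the tool from outside, world axes, zero at the start; "torque": the same for the moment, N m; "grip_width": finger opening in m.
Only numpy, scipy, OpenCV 4.12 (cv2) and the standard library are available. Lean on these libraries where they do the work, as an engineer would, in place of code of your own. Each camera call takes 0.05 s, during which the arm holds its last target.

## Working session

There is one attempt and no reset: what is moved stays moved. The work goes in short steps, Python scripts to look and compute and a tool call to move; the robot and the scene stay as the last step left them, time stands still between calls to the robot, and variables do not carry over. Pictures are saved under pics/ and viewed, and the job is handed in when it is done.

Besides the shell and the picture viewer there is one more tool, called after "Emit:" as a command line: name --pt "numbers of a row" for each row, then --argument value for the rest. move_arm: Moves the arm, as the interface text tells. Its arguments: {"type":"object","properties":{"moves":{"type":"array","items":{"type":"array","items":{"type":"number"}}},"force":{"type":"number"}},"required":["moves"]}

```bash
ls; mkdir -p pics; python3 - <<'E'
from rig import r
import cv2
print(r.get_state())
for c in ("scene","top"):
    im,d=r.read_camera(c); cv2.imwrite(f"pics/{c}0.png",im)
    m=r.camera_model(c); print(c,m)
    for t in ("case","lid","lid_handle","clip_l_tab","clip_r_tab","pad","jar","flask","beaker","gauge","wrench","screwdriver"):
        try: print(t,[(round(x["score"],2),x["rect"]) for x in r.spot_in(t,c)][:3])
        except Exception as e: print(t,e)
E
```

```text
pics
{'time_s': 0.0, 'q': array([ 1.12250717,  0.42674178,  0.07387007,  1.60663753, -0.03407489,
        1.11083587, -0.06708391]), 'joint_velocities': array([ 0.00205542,  0.0003927 , -0.00054812,  0.00097361, -0.0002615 ,
       -0.00046874,  0.00042509]), 'joint_torque': array([-2.72900961e-04, -9.49837661e+01,  3.76054823e+00, -4.63502133e+01,
        1.92892127e-02,  1.06146527e-02, -4.41859993e-05]), 'position': array([ 0.19852323, -0.64470507,  0.2415912 ]), 'ee_rot': array([ 9.88862838e-01,  1.48828167e-01, -1.66137010e-04, -6.60928843e-04]), 'ft_force': array([ 0.32363761,  0.23735888, -0.18937713]), 'torque': array([-0.05262871, -0.0020549 , -0.0072348 ]), 'grip_width': 0.0854994277195386}
scene {'fx': 411.4693415643992, 'fy': 411.4693415643992, 'cx': 279.4975053989456, 'cy': 209.12514389201078, 'T': array([[ 0.43250757,  0.59123203, -0.6807216 ,  1.41672463],
       [ 0.90160497, -0.28926243,  0.32161425, -0.36272585],
       [-0.00675854, -0.75284257, -0.65816593,  0.89852106],
       [ 0.        ,  0.        ,  0.        ,  1.        ]])}
case [(0.64, [278.0, 156.3, 359
[... 1188 characters left out ...]

lid [(0.67, [198.0, 189.3, 264.6, 251.1])]
lid_handle [(0.76, [194.0, 189.2, 262.8, 250.8])]
clip_l_tab [(0.31, [194.6, 185.9, 263.6, 237.1]), (0.17, [257.2, 206.5, 261.1, 226.5])]
clip_r_tab [(0.5, [260.4, 207.2, 263.8, 226.4])]
pad [(0.72, [293.9, 164.0, 370.3, 236.5]), (0.38, [125.0, 193.4, 149.9, 218.6])]
jar [(0.67, [203.3, 160.2, 228.0, 186.0]), (0.41, [271.3, 148.1, 291.7, 175.3]), (0.23, [257.9, 206.5, 263.4, 224.3])]
flask [(0.79, [405.0, 194.9, 438.7, 221.4])]
beaker [(0.9, [272.9, 147.6, 293.7, 170.7]), (0.73, [194.7, 187.0, 265.3, 248.7])]
gauge [(0.68, [122.4, 194.1, 148.2, 222.1])]
wrench [(0.56, [310.5, 151.2, 353.9, 162.1])]
screwdriver [(0.83, [227.1, 258.7, 276.2, 266.4])]
```

View pics/scene0.png

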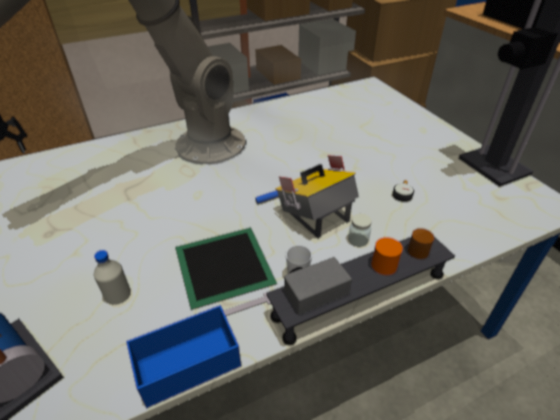

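View pics/top0.png

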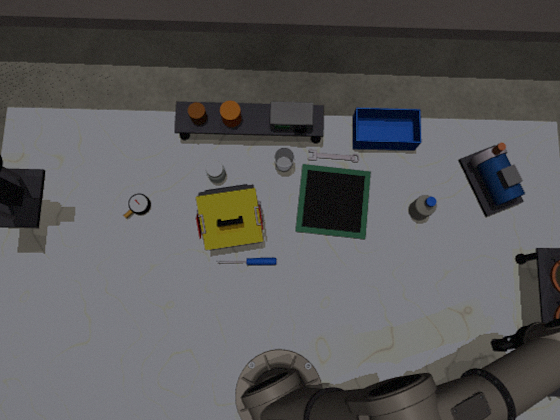

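Top view: the case is at about px (230,220) with its tabs at columns 199 and 262. The pad is at (334,201), the screwdriver at (248,261) and the jar at (216,173). Next I'll measure from colour and depth.

```bash
cat > h.py <<'E'
from rig import r
import numpy as np, cv2
from scipy.spatial.transform import Rotation as R
def cloud(c):
    im,d=r.read_camera(c); m=r.camera_model(c)
    v,u=np.mgrid[0:420,0:560]
    P=np.stack([(u-m["cx"])/m["fx"]*d,(v-m["cy"])/m["fy"]*d,d],-1)@m["T"][:3,:3].T+m["T"][:3,3]
    return im,d,P,cv2.cvtColor(im,cv2.COLOR_BGR2HSV)
E
python3 - <<'E'
from h import *
for c in ("top","scene"):
    im,d,P,H=cloud(c)
    h,s,v=H[...,0],H[...,1],H[...,2]
    ok=d>0
    inb=ok&(P[...,0]>.35)&(P[...,0]<.9)&(abs(P[...,1])<.4)&(P[...,2]<.35)
    Y=inb&(h>20)&(h<34)&(s>150)&(v>80)&(P[...,2]>.06)
    p=P[Y]; 
    for k in range(3):
        cen=np.median(p,0); U,S,Vt=np.linalg.svd(p-p.mean(0),full_matrices=False); n=Vt[2]*np.sign(Vt[2][2])
        e=(p-p.mean(0))@n; p=p[abs(e-np.median(e))<.006]
    print(c,"yellow",len(p),"mean",p.mean(0),"n",n,"tilt",np.arccos(n[2]),"yaw",np.arctan2(-n[1],-n[0]))
    m=np.zeros(Y.shape,np.uint8); 
    # in-plane rect
    yaw=np.arctan2(-n[1],-n[0]); yw=np.array([-np.sin(yaw),np.cos(yaw),0]); xs=np.cross(yw,n)
    q=np.c_[(p-p.mean(0))@xs,(p-p.mean(0))@yw].astype(np.float32)
    (cx,cy),sz,a=cv2.minAreaRect(q); print("rect centre",p.mean(0)+cx*xs+cy*yw,sz,a,"pct",np.percentile(q,[1,99],axis=0))
    Rd=inb&((h<8)|(h>172))&(s>110)&(P[...,2]>.08)
    n_,lab,st,ce=cv2.connectedComponentsWithStats(Rd.astype(np.uint8))
    for i in range(1,n_):
        if st[i,4]>10: print("red",ce[i],st[i,4],np.median(P[lab==i],0),P[lab==i].min(0),P[lab==i].max(0))
    G=inb&(h>60)&(h<90)&(s>100)&(P[...,2]<.04)
    g=P[G][:,:2].astype(np.float32); g=g[g[:,1]<-.02]; (a,b),sz,ang=cv2.minAreaRect(g); print("pad",len(g),(a,b),sz,ang,np.median(P[G][:,2]))
    B=inb&(v<60)&(P[...,2]>.1)
    for t in ("jar","screwdriver","flask","beaker"):
        o=r.outline_of(t,c)[0]; q=P[o["region"]&ok]; print(t,o["score"],np.median(q,0),np.percentile(q,3,axis=0),np.percentile(q,97,axis=0))
E
```

```text
top yellow 2539 mean [0.54296033 0.1679625  0.12878804] n [-0.42788693 -0.0759259   0.90063757] tilt 0.44956191359868686 yaw 0.17561589435974367
rect centre [0.54027772 0.16794648 0.1275122 ] (0.18653255701065063, 0.17883193492889404) 89.83907318115234 pct [[-0.08984802 -0.09099477]
 [ 0.08443245  0.09067217]]
red [200.47619048 120.71428571] 21 [0.8683324  0.27775507 0.11901027] [0.86335892 0.26807254 0.08560512] [0.87665161 0.284819   0.14688107]
red [260.         214.04347826] 23 [0.55682938 0.07044099 0.16253091] [0.52110781 0.0667312  0.08443356] [0.5864255  0.07756891 0.18562353]
red [198.27659574 225.59574468] 47 [0.51438867 0.26058561 0.15614949] [0.47811219 0.25390821 0.09810541] [0.55058727 0.27117994 0.18706875]
pad 1358 (0.6808125972747803, -0.17988407611846924) (0.23675768077373505, 0.33376753330230713) 84.62315368652344 0.005322254072984589
jar 0.65 [0.70806685 0.22552758 0.07969714] [0.6862652  0.20016236 0.01659958] [0.73994706 0.25327338 0.0906301 ]
screwdriver 0.51 [0.41878194 0.07085113 0.02195532] [0.40759618 0.0238432  0.01186992] [0.43052439 0.16624807 0.0314372 
[... 635 characters left out ...]
 [0.49702361 0.25563944 0.12758932] [0.5491158  0.26557946 0.15875519]
pad 1325 (0.6384777426719666, -0.17442312836647034) (0.23179912567138672, 0.23572973906993866) 85.26541137695312 0.005458910163945174
jar 0.94 [0.73751096 0.21605302 0.0587858 ] [0.70093453 0.19796899 0.00201021] [0.75340604 0.2500666  0.08665884]
screwdriver 0.72 [0.43198648 0.05409903 0.01875112] [ 0.39136036  0.01716302 -0.00045267] [0.43976713 0.09278939 0.02664659]
flask 0.64 [ 0.63425487 -0.4634556   0.09152722] [ 0.60576626 -0.4956983   0.00797292] [ 0.64670642 -0.43380421  0.15950379]
beaker 0.75 [0.74725773 0.00564861 0.07203439] [ 6.75973464e-01 -3.49286558e-02  2.98731973e-04] [0.80098945 0.03465621 0.09102531]
```

```bash
cat >> h.py <<'E'
from scipy.linalg import logm,expm
YAW=0.176
def Rz(a): return R.from_euler('z',a).as_matrix()
n=Rz(YAW)@np.array([-np.sin(.45),0,np.cos(.45)]); xs=Rz(YAW)@np.array([np.cos(.45),0,np.sin(.45)]); yw=Rz(YAW)@np.array([0,1.,0])
CT=np.array([.5425,.1682,.1222])   # case_top
RL=np.c_[yw,xs,-n]                 # tool rotation square to the lid
def ct(x,y,z): return CT+np.array([x,y,z])@np.array([xs,yw,n])/1000
def cur():
    s=r.get_state(); T=np.eye(4); T[:3,:3]=R.from_quat(s["ee_rot"]).as_matrix(); T[:3,3]=s["position"]; return T,s
def plan(T0,p,Rm,N=None):
    T1=np.eye(4);T1[:3,:3]=Rm;T1[:3,3]=p
    rel=np.linalg.inv(T0)@T1
    L=np.real(logm(rel))
    if N is None:
        for N in range(1,60):
            D=np.real(expm(L/N)); 
            if np.linalg.norm(D[:3,3])<.0395 and np.linalg.norm(R.from_matrix(D[:3,:3]).as_rotvec())<.12: break
    D=np.real(expm(L/N)); row=np.r_[D[:3,3]*100,R.from_matrix(D[:3,:3]).as_rotvec()]
    mid=[(T0@np.real(expm(L*f)))[:3,3].round(3) for f in (.25,.5,.75)]
    print(N,"rows of",[round(float(a),3) for a in row],"via",mid)
    return T1
def tools():
    T,s=cur(); d=T[:3,3]-CT
    print("t",s["time_s"],"casetop mm",(np.array([d@xs,d@yw,d@n])*1000).round(1),"roterr",R.from_matrix(T[:3,:3].T@RL).as_rotvec().round(4),"F",s["ft_force"].round(1),"w",s["grip_width"],"p",T[:3,3].round(4))
E
python3 - <<'E'
from h import *
T,s=cur(); print(ct(0,0,0))
for z in (110,160): 
  plan(T,ct(0,-65,z),RL); plan(T,ct(0,-65,z),RL,20)
  print(ct(0,-65,z))
E
```

```text
[0.5425 0.1682 0.1222]
23 rows of [3.722, -0.756, 0.146, -0.016, 0.014, -0.062] via [array([ 0.372, -0.514,  0.238]), array([ 0.49 , -0.331,  0.24 ]), array([ 0.536, -0.119,  0.237])]
20 rows of [4.276, -0.889, 0.165, -0.018, 0.016, -0.071] via [array([ 0.372, -0.514,  0.238]), array([ 0.49 , -0.331,  0.24 ]), array([ 0.536, -0.119,  0.237])]
[0.50677395 0.0958266  0.22124918]
22 rows of [3.84, -0.829, -0.07, -0.017, 0.015, -0.065] via [array([ 0.369, -0.514,  0.25 ]), array([ 0.481, -0.331,  0.263]), array([ 0.521, -0.12 ,  0.272])]
20 rows of [4.221, -0.926, -0.079, -0.018, 0.016, -0.071] via [array([ 0.369, -0.514,  0.25 ]), array([ 0.481, -0.331,  0.263]), array([ 0.521, -0.12 ,  0.272])]
[0.48536164 0.09201863 0.26627154]
```

Emit:
move_arm --pt "3.84 -0.83 -0.07 -0.017 0.015 -0.065 0" --pt "3.84 -0.83 -0.07 -0.017 0.015 -0.065 0" --pt "3.84 -0.83 -0.07 -0.017 0.015 -0.065 0" --pt "3.84 -0.83 -0.07 -0.017 0.015 -0.065 0" --pt "3.84 -0.83 -0.07 -0.017 0.015 -0.065 0" --pt "3.84 -0.83 -0.07 -0.017 0.015 -0.065 0" --pt "3.84 -0.83 -0.07 -0.017 0.015 -0.065 0" --pt "3.84 -0.83 -0.07 -0.017 0.015 -0.065 0" --pt "3.84 -0.83 -0.07 -0.017 0.015 -0.065 0" --pt "3.84 -0.83 -0.07 -0.017 0.015 -0.065 0" --pt "3.84 -0.83 -0.07 -0.017 0.015 -0.065 0" --pt "3.84 -0.83 -0.07 -0.017 0.015 -0.065 0" --pt "3.84 -0.83 -0.07 -0.017 0.015 -0.065 0" --pt "3.84 -0.83 -0.07 -0.017 0.015 -0.065 0" --pt "3.84 -0.83 -0.07 -0.017 0.015 -0.065 0" --pt "3.84 -0.83 -0.07 -0.017 0.015 -0.065 0" --pt "3.84 -0.83 -0.07 -0.017 0.015 -0.065 0" --pt "3.84 -0.83 -0.07 -0.017 0.015 -0.065 0" --force 60

```text
time_s: 3.3
position: [0.5167, -0.0583, 0.272]
ee_rot: [0.722, 0.664, 0.147, 0.124]
ft_force: [0.9, 0.0, 0.6]
grip_width: 0.0001
```

```bash
python3 - <<'E'
from h import *
tools(); T,s=cur(); plan(T,ct(0,-65,160),RL); print(s["q"].round(2))
E
```

```text
t 3.3 casetop mm [   6.6 -218.4  163.2] roterr [-0.0599  0.0573 -0.2478] F [0.9 0.  0.6] w 5.706395070270629e-05 p [ 0.5167 -0.0583  0.272 ]
4 rows of [3.775, -0.755, -0.043, -0.015, 0.014, -0.062] via [array([ 0.512, -0.02 ,  0.271]), array([0.506, 0.018, 0.27 ]), array([0.497, 0.055, 0.269])]
[ 0.54 -0.02 -0.52  2.15 -0.06  0.62 -0.03]
```

Emit:
move_arm --pt "3.77 -0.75 -0.04 -0.015 0.014 -0.062 0" --pt "3.77 -0.75 -0.04 -0.015 0.014 -0.062 0" --pt "3.77 -0.75 -0.04 -0.015 0.014 -0.062 0" --pt "3.77 -0.75 -0.04 -0.015 0.014 -0.062 0" --pt "0 0 0 0 0 0 0" --pt "0 0 0 0 0 0 0"

```text
time_s: 3.8
position: [0.4854, 0.0916, 0.2662]
ee_rot: [0.626, 0.747, 0.17, 0.143]
ft_force: [0.8, -0.2, -0.2]
grip_width: 0.0001
```

```bash
python3 - <<'E'
from h import *
tools(); T,s=cur(); plan(T,ct(0,-65,39),RL); print(s["q"].round(2))
im,d,P,H=cloud("wrist"); cv2.imwrite("pics/w1.png",im)
im,d,P,H=cloud("scene"); cv2.imwrite("pics/s1.png",cv2.resize(im[120:300,200:440],None,fx=3,fy=3))
E
```

```text
t 3.8 casetop mm [ -0.  -65.4 160. ] roterr [-0.001   0.0011  0.0002] F [ 0.8 -0.2 -0.2] w 6.693568345229779e-05 p [0.4854 0.0916 0.2662]
4 rows of [0.012, 0.003, 3.024, -0.0, 0.0, 0.0] via [array([0.498, 0.094, 0.239]), array([0.511, 0.096, 0.212]), array([0.524, 0.099, 0.185])]
[ 0.39 -0.1  -0.7   2.24  0.    0.53 -0.15]
```

View pics/w1.png

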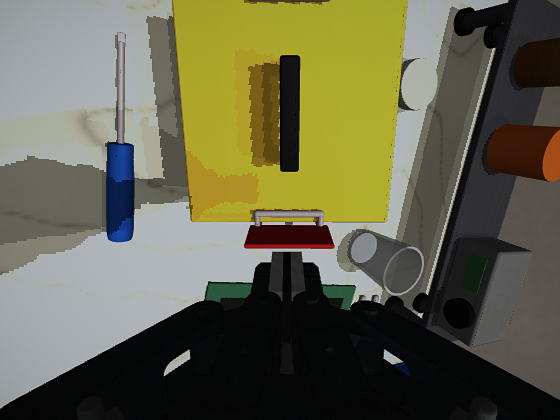

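View pics/s1.png

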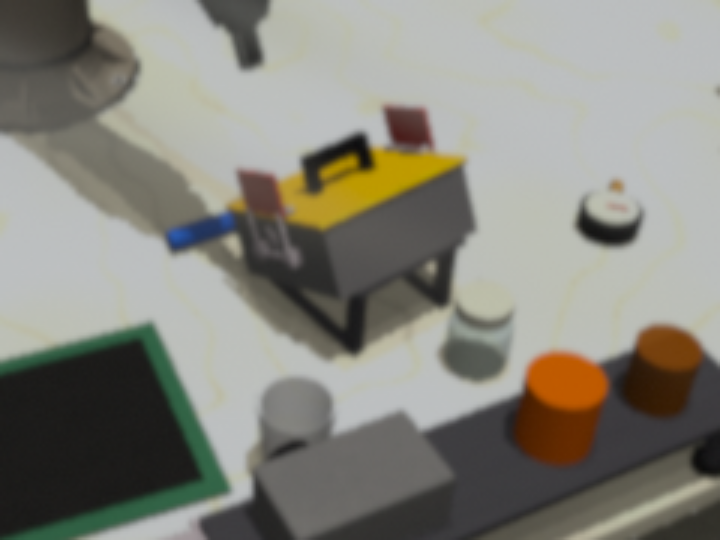

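Wrist view: the handle is centred at column 290, the right tab at (289,237), and the fingers at column 287, so the x alignment is good. I'll check it with wrist depth.

```bash
python3 - <<'E'
from h import *
im,d,P,H=cloud("wrist")
Q=(P-CT)@np.c_[xs,yw,n]*1000
def st(n_,m): q=Q[m&(d>0)]; print(n_,len(q),np.median(q,0).round(1),np.percentile(q,2,axis=0).round(1),np.percentile(q,98,axis=0).round(1))
h,s,v=cv2.split(H); v_,u_=np.mgrid[0:420,0:560]
st("tab",((h<8)|(h>172))&(s>130)&(v_>215)&(v_<255)&(u_>230)&(u_<340))
st("tabtop",((h<8)|(h>172))&(s>130)&(v_>215)&(v_<255)&(u_>230)&(u_<340)&(Q[...,2]>45))
st("handle",(v<70)&(u_>275)&(u_<305)&(v_>50)&(v_<175))
yel=(h>20)&(h<34)&(s>150)&(v_<225); st("lid",yel)
st("wire",(u_>256)&(u_<323)&(v_>210)&(v_<224)&(s<80))
st("tip",(u_>272)&(u_<302)&(v_>250)&(v_<275))
E
```

```text
tab 1923 [  1.5 -94.9  38.2] [-31.4 -97.9  11. ] [ 34.7 -94.3  52.8]
tabtop 693 [  2.1 -95.3  51.3] [-31.1 -98.2  45.2] [ 34.7 -94.3  53.2]
handle 2295 [ 1.7  3.2 44.9] [ -4.8 -37.7  43.1] [ 8.6 38.2 46.5]
lid 44594 [1.6 7.  5.1] [-83.  -88.4   3.6] [86.8 78.1  6.6]
wire 458 [  4.1 -88.1  11.8] [ -28.3 -151.8 -152.5] [ 35.5 -83.   13.7]
tip 695 [  0.6 -57.1 163.6] [  -5.5 -189.  -135.7] [  6.7 -56.5 173.6]
```

Emit:
move_arm --pt "0 0.1 3 0 0 0 0" --pt "0 0.1 3 0 0 0 0" --pt "0 0 3 0 0 0 0" --pt "0 0 2 0 0 0 0" --pt "0 0 1.1 0 0 0 0" --pt "0 0 0 0 0 0 0"

```text
time_s: 4.45
position: [0.539, 0.0981, 0.156]
ee_rot: [0.629, 0.746, 0.169, 0.142]
ft_force: [-1.8, -0.3, -0.3]
grip_width: 0.0003
```

```bash
python3 - <<'E'
from h import *
tools()
im,d,P,H=cloud("wrist"); cv2.imwrite("pics/w2.png",im)
E
```

```text
t 4.45 casetop mm [  0.6 -68.4  37.3] roterr [-0.0058  0.0018 -0.0054] F [-1.8 -0.3 -0.3] w 0.00027407326158737535 p [0.539  0.0981 0.156 ]
```

View pics/w2.png

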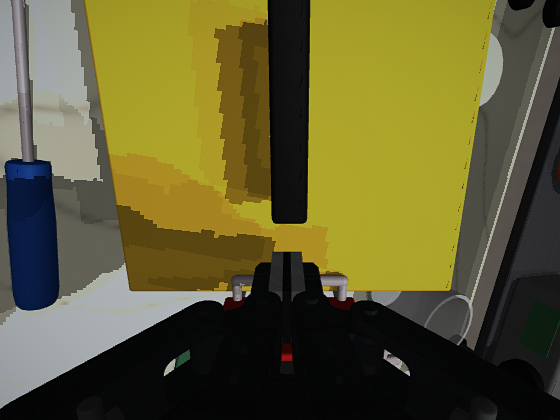

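The fingertips (287,255) sit between the handle end (row 222) and the wire (row 280), so I can push outward.

Emit:
move_arm --pt "-1 0 0 0 0 0 0" --pt "-1 0 0 0 0 0 0" --pt "-1 0 0 0 0 0 0" --pt "-1 0 0 0 0 0 0" --pt "-1 0 0 0 0 0 0" --pt "-1 0 0 0 0 0 0" --pt "-1 0 0 0 0 0 0" --pt "-0.5 0 0 0 0 0 0" --pt "0 0 0 0 0 0 0" --pt "0 0 0 0 0 0 0"

```text
time_s: 5.33
position: [0.5521, 0.0247, 0.1594]
ee_rot: [0.628, 0.746, 0.17, 0.144]
ft_force: [0.3, 0.4, -0.6]
grip_width: -0.0
```

```bash
python3 - <<'E'
from h import *
tools()
im,d,P,H=cloud("wrist"); cv2.imwrite("pics/w3.png",im)
im,d,P,H=cloud("scene"); cv2.imwrite("pics/s3.png",cv2.resize(im[120:300,200:440],None,fx=3,fy=3))
E
```

```text
t 5.3333 casetop mm [   2.1 -142.9   40.3] roterr [-0.0009  0.0029 -0.0045] F [ 0.3  0.4 -0.6] w -2.0152131464120182e-06 p [0.5521 0.0247 0.1594]
```

View pics/s3.png

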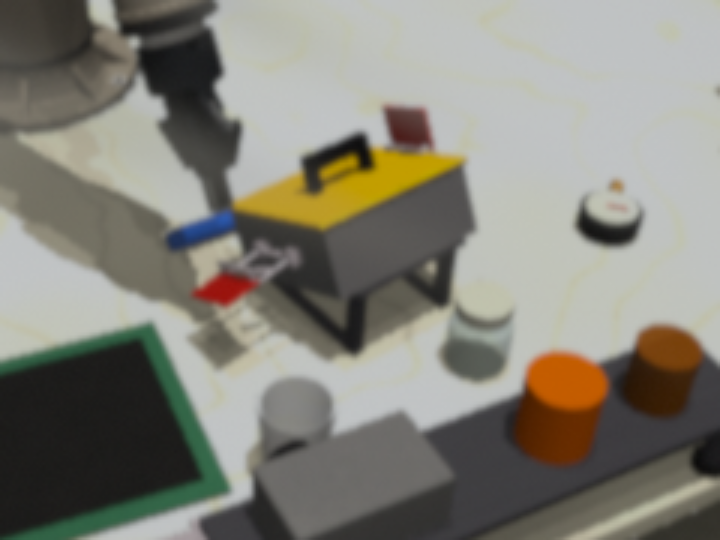

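View pics/w3.png

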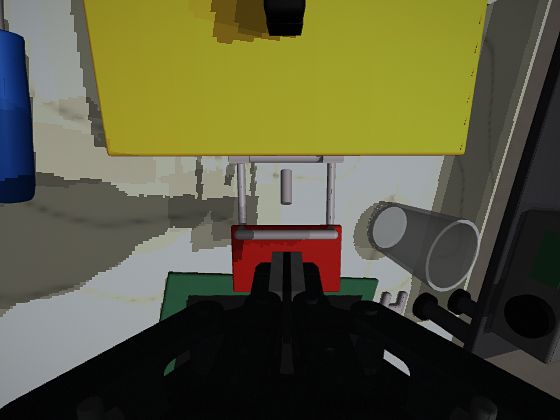

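The right clip is thrown open: in the scene crop its tab now lies outward at (225,290). Next, over the handle to the left tab.

Emit:
move_arm --pt "0 0 -3.5 0 0 0 0" --pt "0 0 -3.5 0 0 0 0" --pt "3.5 0 0 0 0 0 0" --pt "4 0 0 0 0 0 0" --pt "4 0 0 0 0 0 0" --pt "4 0 0 0 0 0 0" --pt "3.3 0 0 0 0 0 0" --pt "2 0 0 0 0 0 0" --pt "0 0 0 0 0 0 0" --pt "0 0 0 0 0 0 0"

```text
time_s: 6.27
position: [0.4948, 0.2231, 0.2069]
ee_rot: [0.627, 0.746, 0.17, 0.143]
ft_force: [0.6, -0.1, 0.0]
grip_width: -0.0002
```

```bash
python3 - <<'E'
from h import *
tools();T,s=cur(); plan(T,ct(2,65,39),RL)
im,d,P,H=cloud("wrist"); cv2.imwrite("pics/w4.png",im)
E
```

```text
t 6.2667 casetop mm [ 3.2 62.4 92.5] roterr [-0.0011  0.0017 -0.0022] F [ 0.6 -0.1  0. ] w -0.00015798143527789735 p [0.4948 0.2231 0.2069]
2 rows of [0.132, -0.057, 2.677, -0.001, 0.001, -0.001] via [array([0.5  , 0.225, 0.195]), array([0.505, 0.226, 0.183]), array([0.511, 0.228, 0.17 ])]
```

View pics/w4.png

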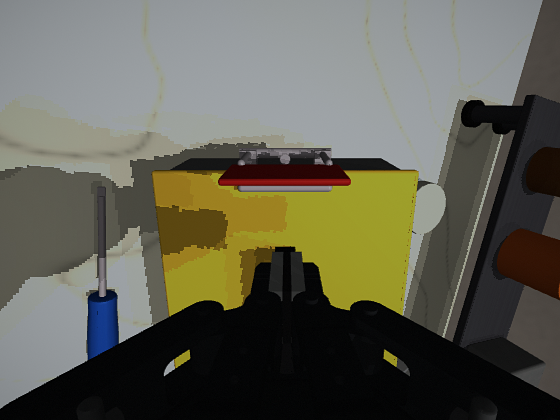

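The left tab is at (285,178), centred ahead of the fingers. I'll descend and push.

Emit:
move_arm --pt "0 0 2 0 0 0 0" --pt "0 0 2 0 0 0 0" --pt "0 0 1.3 0 0 0 0" --pt "0 0 0 0 0 0 0" --pt "1 0 0 0 0 0 0" --pt "1 0 0 0 0 0 0" --pt "1 0 0 0 0 0 0" --pt "1 0 0 0 0 0 0" --pt "1 0 0 0 0 0 0" --pt "1 0 0 0 0 0 0" --pt "1 0 0 0 0 0 0" --pt "0.8 0 0 0 0 0 0" --pt "0 0 0 0 0 0 0" --pt "0 0 0 0 0 0 0"

```text
time_s: 7.48
position: [0.5048, 0.3027, 0.159]
ee_rot: [0.628, 0.746, 0.17, 0.143]
ft_force: [0.4, 0.1, 0.1]
grip_width: 0.0002
```

```bash
python3 - <<'E'
from h import *
tools()
im,d,P,H=cloud("wrist"); cv2.imwrite("pics/w5.png",im)
im,d,P,H=cloud("scene"); cv2.imwrite("pics/s5.png",cv2.resize(im[120:300,200:440],None,fx=3,fy=3))
E
```

```text
t 7.4833 casetop mm [  3.8 139.1  39.1] roterr [-0.0012  0.0025 -0.0044] F [0.4 0.1 0.1] w 0.0001592867483807661 p [0.5048 0.3027 0.159 ]
```

View pics/s5.png

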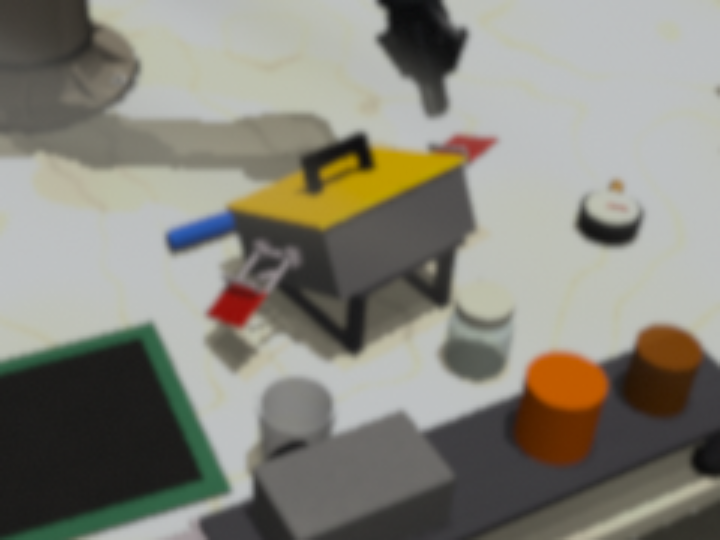

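View pics/w5.png

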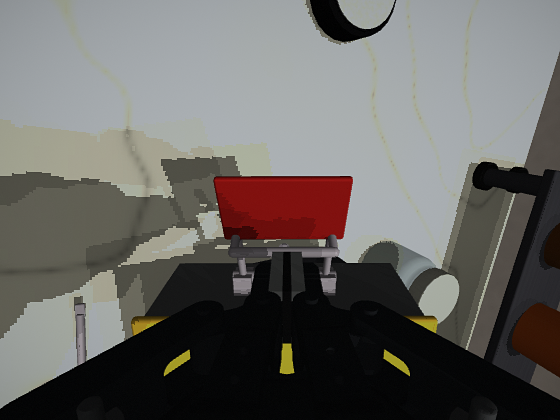

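Both clips are open, the left tab at (470,147) in the scene crop and the right at (237,303). Next: up, centre over the handle, and open the fingers.

Emit:
move_arm --pt "0 0 -3.5 0 0 0 0" --pt "0 0 -3.7 0 0 0 0" --pt "-2 0 -1 0 0 0 8.5" --pt "-3 -0.1 0 0 0 0 8.5" --pt "-3 -0.1 0 0 0 0 8.5" --pt "-3 0 0 0 0 0 8.5" --pt "-2.5 0 0 0 0 0 8.5" --pt "0 0 0 0 0 0 8.5" --pt "0 0 0 0 0 0 8.5" --pt "0 0 0 0 0 0 8.5"

```text
time_s: 8.42
position: [0.4911, 0.1624, 0.2324]
ee_rot: [0.629, 0.745, 0.17, 0.144]
ft_force: [-1.2, 0.1, -0.6]
grip_width: 0.085
```

```bash
python3 - <<'E'
from h import *
tools();T,s=cur(); plan(T,ct(1.8,0,31),RL)
im,d,P,H=cloud("wrist"); cv2.imwrite("pics/w6.png",im)
Q=(P-CT)@np.c_[xs,yw,n]*1000
h,s,v=cv2.split(H)
m=(d>0)&(v<70)&(abs(Q[...,0])<15)&(abs(Q[...,1])<60)&(Q[...,2]>40)&(Q[...,2]<50)
q=Q[m]; print("handle",len(q),np.median(q,0).round(1),np.percentile(q,[2,98],axis=0).round(1))
E
```

```text
t 8.4167 casetop mm [  1.5   3.3 121.7] roterr [-0.0004  0.0041 -0.0062] F [-1.2  0.1 -0.6] w 0.08497545950245829 p [0.4911 0.1624 0.2324]
3 rows of [-0.101, 0.012, 3.022, -0.0, 0.001, -0.002] via [array([0.501, 0.163, 0.212]), array([0.511, 0.164, 0.192]), array([0.521, 0.165, 0.171])]
handle 2389 [ 1.8  5.  45.1] [[ -4.9 -35.8  43.1]
 [  8.4  40.4  46.4]]
```

View pics/w6.png

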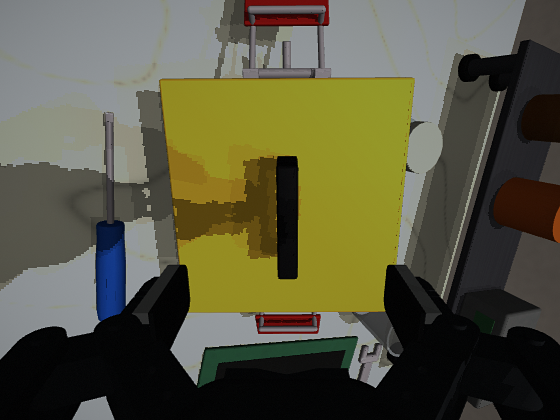

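The handle spans rows 156–278 at column 287, between the open fingers. Both clips are fully open and the lid hasn't moved. I'll descend and grip.

Emit:
move_arm --pt "-0.1 0 3 0 0 0 8.5" --pt "-0.1 0 3 0 0 0 8.5" --pt "0 0 2 0 0 0 8.5" --pt "0 0 1 0 0 0 8.5" --pt "0 0 0 0 0 0 8.5" --pt "0 0 0 0 0 0 0" --pt "0 0 0 0 0 0 0" --pt "0 0 0 0 0 0 0" --pt "0 0 0 0 0 0 0" --pt "0 0 0 0 0 0 0" --pt "0 0 0 0 0 0 0" --pt "0 0 0 0 0 0 0" --pt "0 0 0 0 0 0 0" --force 80

```text
time_s: 9.55
position: [0.5294, 0.1666, 0.1533]
ee_rot: [0.629, 0.745, 0.17, 0.145]
ft_force: [-10.8, -4.0, 15.9]
grip_width: 0.0126
```

```bash
python3 - <<'E'
from h import *
tools()
im,d,P,H=cloud("wrist"); cv2.imwrite("pics/w7.png",im)
E
```

```text
t 9.55 casetop mm [ 1.7  0.7 33.7] roterr [ 0.0002  0.0049 -0.0056] F [-10.8  -4.   15.9] w 0.012562650505264485 p [0.5294 0.1666 0.1533]
```

View pics/w7.png

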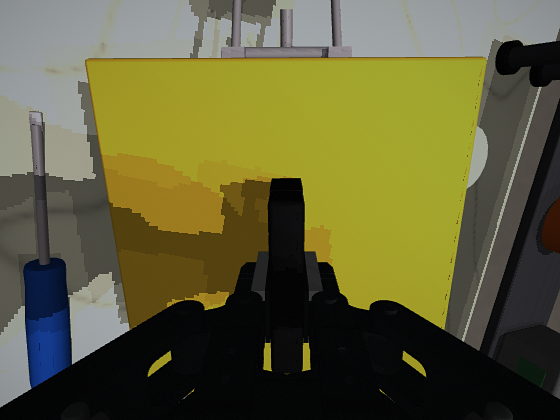

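The grip is on the handle (width 12.6 mm). I'll lift along the lid normal.

Emit:
move_arm --pt "0 0 -0.5 0 0 0 0" --pt "0 0 -0.8 0 0 0 0" --pt "0 0 -1 0 0 0 0" --pt "0 0 -1 0 0 0 0" --pt "0 0 -1.2 0 0 0 0" --pt "0 0 -1.5 0 0 0 0" --pt "0 0 -2 0 0 0 0" --pt "0 0 -2 0 0 0 0" --pt "0 0 0 0 0 0 0" --pt "0 0 0 0 0 0 0" --pt "0 0 0 0 0 0 0"

```text
time_s: 10.52
position: [0.4864, 0.1588, 0.2419]
ee_rot: [0.629, 0.745, 0.169, 0.144]
ft_force: [0.2, 0.6, -5.5]
grip_width: 0.0123
```

```bash
python3 - <<'E'
from h import *
tools()
im,d,P,H=cloud("wrist"); cv2.imwrite("pics/w8.png",im)
T,s=cur()
h,sa,v=cv2.split(H); v_,u_=np.mgrid[0:420,0:560]
yel=(h>20)&(h<34)&(sa>150)&(d>0)
p=(P[yel]-T[:3,3])@T[:3,:3]*1000
p=p[abs(p[:,2]-np.median(p[:,2]))<25]
c=p.mean(0);n_=np.linalg.svd(p-c,full_matrices=False)[2][2]; n_*=np.sign(n_[2]); print("lid face in tool: n",n_.round(3),"z at tool axis",(n_@c/n_[2]).round(1),"x/y range",np.percentile(p,[1,99],axis=0).round(0))
im,d,P,H=cloud("scene"); cv2.imwrite("pics/s8.png",cv2.resize(im[100:310,160:440],None,fx=2.8,fy=2.8))
G=(d>0)&(H[...,0]>60)&(H[...,0]<90)&(H[...,1]>100)&(P[...,2]<.04)&(P[...,0]>.4)&(P[...,0]<.85)&(P[...,1]>-.36)&(P[...,1]<-.02)
g=P[G][:,:2].astype(np.float32);print(cv2.minAreaRect(g))
im,d,P,H=cloud("top")
G=(d>0)&(H[...,0]>60)&(H[...,0]<90)&(H[...,1]>100)&(P[...,2]<.04)&(P[...,0]>.4)&(P[...,0]<.78)&(P[...,1]>-.36)&(P[...,1]<-.02)
g=P[G][:,:2].astype(np.float32);print(cv2.minAreaRect(g))
E
```

```text
t 10.5167 casetop mm [  0.9   0.5 132.5] roterr [-0.0015  0.0053 -0.0063] F [ 0.2  0.6 -5.5] w 0.012317441088098567 p [0.4864 0.1588 0.2419]
lid face in tool: n [ 0.003 -0.001  1.   ] z at tool axis 28.6 x/y range [[-46. -87.  27.]
 [ 93.  86.  30.]]
((0.6380591988563538, -0.17399001121520996), (0.23218213021755219, 0.23364676535129547), 84.86258697509766)
((0.6342196464538574, -0.17490056157112122), (0.2357516586780548, 0.2388906478881836), 84.76568603515625)
```

View pics/s8.png

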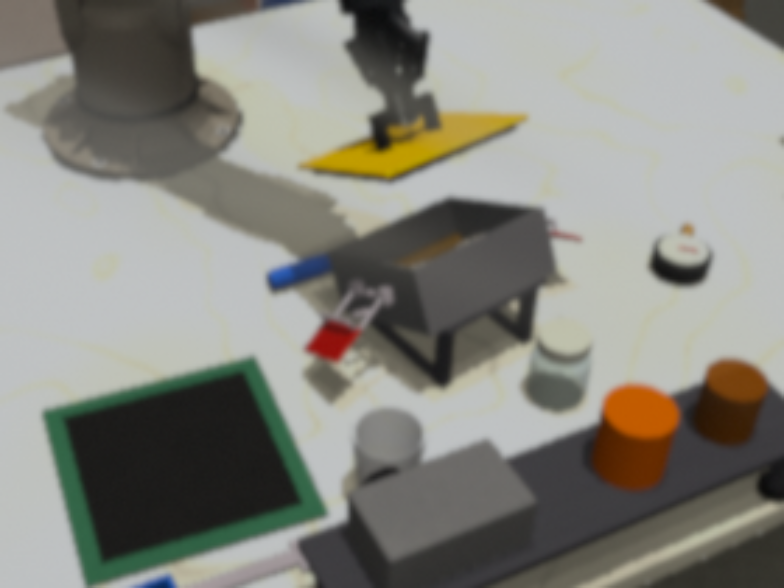

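The lid is held clear and square to the tool, its underside 42–43 mm ahead of the TCP. The pad centre is near (0.637,-0.1745) in both cameras. Next I'll level the lid and carry it.

```bash
cat >> h.py <<'E'
a=-0.09; PC=np.array([.637,-.1745])
RP=np.c_[[-np.sin(a),np.cos(a),0],[np.cos(a),np.sin(a),0],[0,0,-1.]]
E
python3 - <<'E'
from h import *
T,s=cur(); T1=plan(T,np.r_[.50,.15,.29],RL,4);
plan(T1,np.r_[PC,.28],RP,16)
E
```

```text
4 rows of [-0.293, 0.794, -0.962, -0.001, 0.001, -0.001] via [array([0.49 , 0.157, 0.254]), array([0.493, 0.155, 0.266]), array([0.497, 0.152, 0.278])]
16 rows of [-2.077, 0.728, 0.221, 0.028, -0.004, 0.016] via [array([0.542, 0.072, 0.293]), array([ 0.58 , -0.008,  0.292]), array([ 0.611, -0.09 ,  0.287])]
```

Emit:
move_arm --pt "-0.3 0.8 -0.96 0 0 0 0" --pt "-0.3 0.8 -0.96 0 0 0 0" --pt "-0.3 0.8 -0.96 0 0 0 0" --pt "-0.3 0.8 -0.96 0 0 0 0" --pt "-2.08 0.73 0.22 0.028 -0.004 0.016 0" --pt "-2.08 0.73 0.22 0.028 -0.004 0.016 0" --pt "-2.08 0.73 0.22 0.028 -0.004 0.016 0" --pt "-2.08 0.73 0.22 0.028 -0.004 0.016 0" --pt "-2.08 0.73 0.22 0.028 -0.004 0.016 0" --pt "-2.08 0.73 0.22 0.028 -0.004 0.016 0" --pt "-2.08 0.73 0.22 0.028 -0.004 0.016 0" --pt "-2.08 0.73 0.22 0.028 -0.004 0.016 0" --pt "-2.08 0.73 0.22 0.028 -0.004 0.016 0" --pt "-2.08 0.73 0.22 0.028 -0.004 0.016 0" --pt "-2.08 0.73 0.22 0.028 -0.004 0.016 0" --pt "-2.08 0.73 0.22 0.028 -0.004 0.016 0" --pt "-2.08 0.73 0.22 0.028 -0.004 0.016 0" --pt "-2.08 0.73 0.22 0.028 -0.004 0.016 0" --pt "-2.08 0.73 0.22 0.028 -0.004 0.016 0" --pt "-2.08 0.73 0.22 0.028 -0.004 0.016 0"

```text
time_s: 12.33
position: [0.6366, -0.1771, 0.2806]
ee_rot: [0.739, 0.673, -0.004, 0.001]
ft_force: [0.4, 0.2, -4.4]
grip_width: 0.0128
```

Emit:
move_arm --pt "0 0 0 0 0 0 0" --pt "0 0 0 0 0 0 0"

```text
time_s: 12.5
position: [0.6365, -0.1773, 0.28]
ee_rot: [0.74, 0.673, -0.003, 0.001]
ft_force: [-0.9, 0.9, -5.1]
grip_width: 0.0124
```

```bash
cat >> h.py <<'E'
def lidtool():
    T,s=cur(); im,d,P,H=cloud("wrist")
    h,sa,v=cv2.split(H); yel=(h>20)&(h<34)&(sa>150)&(d>0)
    p=(P[yel]-T[:3,3])@T[:3,:3]*1000; p=p[abs(p[:,2]-np.median(p[:,2]))<25]
    c=p.mean(0);n_=np.linalg.svd(p-c,full_matrices=False)[2][2]; n_*=np.sign(n_[2]); print("lid face in tool: n",n_.round(3),"z",(n_@c/n_[2]).round(1),np.percentile(p,[1,99],axis=0).round(0))
    nw=-T[:3,:3]@n_; print("lid tilt from vertical",np.arccos(nw[2]).round(4))
    return im
E
python3 - <<'E'
from h import *
T,s=cur(); print(T[:3,3],s["time_s"],s["ft_force"],s["grip_width"]); plan(T,np.r_[PC,.28],RP,2); plan(T,np.r_[PC,.048],RP)
im=lidtool(); cv2.imwrite("pics/w9.png",im)
E
```

```text
[ 0.63646645 -0.17726301  0.2799774 ] 12.5 [-0.88480809  0.89403258 -5.12310641] 0.01241310131456774
2 rows of [0.14, 0.014, -0.002, -0.002, 0.003, -0.002] via [array([ 0.637, -0.177,  0.28 ]), array([ 0.637, -0.176,  0.28 ]), array([ 0.637, -0.175,  0.28 ])]
6 rows of [0.061, 0.012, 3.866, -0.001, 0.001, -0.001] via [array([ 0.637, -0.177,  0.222]), array([ 0.637, -0.176,  0.164]), array([ 0.637, -0.175,  0.106])]
lid face in tool: n [0.004 0.001 1.   ] z 28.1 [[-54. -87.  26.]
 [ 94.  86.  29.]]
lid tilt from vertical 0.0033
```

View pics/w9.png

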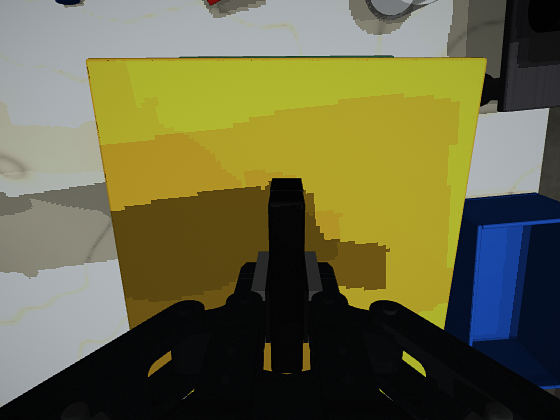

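The lid is level (0.003 rad) over the pad. I'll lower it, slowly near the end.

Emit:
move_arm --pt "0.1 0 2.5 -0.002 0.003 0 0" --pt "0.1 0 3 -0.002 0.003 0 0" --pt "0 0 3 0 0 0 0" --pt "0 0 3 0 0 0 0" --pt "0 0 3 0 0 0 0" --pt "0 0 2.5 0 0 0 0" --pt "0 0 2 0 0 0 0" --pt "0 0 1.2 0 0 0 0" --pt "0 0 0.8 0 0 0 0" --pt "0 0 0.5 0 0 0 0" --pt "0 0 0.4 0 0 0 0" --pt "0 0 0 0 0 0 0" --pt "0 0 0 0 0 0 0"

```text
time_s: 13.63
position: [0.6373, -0.1745, 0.0643]
ee_rot: [0.739, 0.674, 0.001, 0.002]
ft_force: [-0.3, -0.1, -3.9]
grip_width: 0.0125
```

```bash
python3 - <<'E'
from h import *
T,s=cur(); print(T[:3,3],s["time_s"],s["ft_force"],s["grip_width"],"tilt",np.arccos(-T[2,2])); plan(T,np.r_[PC,.048],RP,4)
E
```

```text
[ 0.63732109 -0.17446765  0.06425125] 13.6333 [-0.33473764 -0.05068034 -3.86412421] 0.012456472784070109 tilt 0.0045246546755338376
4 rows of [-0.001, -0.009, 0.406, 0.001, 0.0, -0.001] via [array([ 0.637, -0.174,  0.06 ]), array([ 0.637, -0.174,  0.056]), array([ 0.637, -0.174,  0.052])]
```

Emit:
move_arm --pt "0 0 0.3 0 0 0 0" --pt "0 0 0.3 0 0 0 0" --pt "0 0 0.3 0 0 0 0" --pt "0 0 0.2 0 0 0 0" --pt "0 0 0.2 0 0 0 0" --pt "0 0 0.1 0 0 0 0" --pt "0 0 0.1 0 0 0 0" --pt "0 0 0 0 0 0 0" --pt "0 0 0 0 0 0 0"

```text
time_s: 14.38
position: [0.6369, -0.1744, 0.0485]
ee_rot: [0.739, 0.674, 0.001, 0.001]
ft_force: [-1.0, -0.2, -4.0]
grip_width: 0.0125
```

```bash
python3 - <<'E'
from h import *
T,s=cur(); print(T[:3,3],s["time_s"],s["ft_force"],s["grip_width"],"tilt",np.arccos(-T[2,2]))
E
```

```text
[ 0.6369424  -0.17439574  0.04854519] 14.3833 [-0.95203602 -0.22424383 -4.01535297] 0.012490138266372202 tilt 0.003499889096352135
```

Still carrying the full weight (−4 N), so I'll go down in small steps.

Emit:
move_arm --pt "0 0 0.1 0 0 0 0" --pt "0 0 0.05 0 0 0 0" --pt "0 0 0 0 0 0 0" --pt "0 0 0 0 0 0 0"

```text
time_s: 14.72
position: [0.637, -0.1745, 0.0484]
ee_rot: [0.739, 0.674, 0.001, 0.002]
ft_force: [-9.3, 2.3, 17.2]
grip_width: 0.0121
```

```bash
python3 - <<'E'
from h import *
T,s=cur(); print(T[:3,3],s["time_s"],s["ft_force"],s["torque"])
im=lidtool()
E
```

```text
[ 0.63702746 -0.17446499  0.04835292] 14.7167 [-9.34111058  2.3447741  17.16780501] [ 0.16166051  2.08645179 -0.07088718]
lid face in tool: n [ 0.001 -0.002  1.   ] z 28.7 [[-47. -87.  27.]
 [ 93.  86.  30.]]
lid tilt from vertical 0.0015
```

The lid is in firm contact with the pad and flat. I'll ease the preload, release, and retreat.

Emit:
move_arm --pt "0 0 -0.1 0 0 0 0" --pt "0 0 0 0 0 0 0" --pt "0 0 0 0 0 0 3" --pt "0 0 0 0 0 0 5" --pt "0 0 0 0 0 0 7" --pt "0 0 0 0 0 0 8.5" --pt "0 0 0 0 0 0 8.5" --pt "0 0 0 0 0 0 8.5" --pt "0 0 0 0 0 0 8.5" --pt "0 0 -1 0 0 0 8.5" --pt "0 0 -2 0 0 0 8.5" --pt "0 0 -3 0 0 0 8.5" --pt "0 0 -3 0 0 0 8.5" --pt "0 0 -3 0 0 0 8.5" --pt "0 0 -3 0 0 0 8.5" --pt "0 0 -2 0 0 0 8.5" --pt "0 0 0 0 0 0 8.5" --pt "0 0 0 0 0 0 8.5"

```text
time_s: 16.27
position: [0.6369, -0.1743, 0.2199]
ee_rot: [0.739, 0.674, 0.002, 0.003]
ft_force: [0.1, 0.2, -0.8]
grip_width: 0.0849
```

```bash
python3 - <<'E'
from h import *
T,s=cur(); print(T[:3,3],s["time_s"],s["ft_force"],s["grip_width"])
im=lidtool(); cv2.imwrite("pics/w10.png",im)
im,d,P,H=cloud("wrist"); h,sa,v=cv2.split(H); yel=(h>20)&(h<34)&(sa>150)&(d>0)&(P[...,2]<.05)
p=P[yel]; print("lid top z",np.median(p[:,2])); print(cv2.minAreaRect(p[:,:2].astype(np.float32)))
im,d,P,H=cloud("scene"); cv2.imwrite("pics/s10.png",cv2.resize(im[100:340,80:440],None,fx=2.2,fy=2.2))
for t in ("jar","screwdriver","flask","beaker"):
    o=r.outline_of(t,"scene")
    if o: q=P[o[0]["region"]&(d>0)]; print(t,np.median(q,0).round(3))
h,sa,v=cv2.split(H);Q=(P-CT)@np.c_[xs,yw,n]*1000
m=((h<8)|(h>172))&(sa>110)&(d>0)&(abs(Q[...,0])<60)&(abs(Q[...,1])<220)
for sg in (1,-1):
    q=Q[m&(sg*Q[...,1]>0)]; print("tab",sg,len(q),np.median(q,0).round(0),np.percentile(q,[3,97],axis=0).round(0))
E
```

```text
[ 0.63686361 -0.17430425  0.21993801] 16.2667 [ 0.10258451  0.23252144 -0.84082185] 0.08490378843466394
lid face in tool: n [ 0.001 -0.006  1.   ] z 201.8 [[-91. -89. 200.]
 [ 93.  85. 204.]]
lid tilt from vertical 0.0002
lid top z 0.018789178417835728
((0.7015778422355652, -0.18052919209003448), (0.18788208067417145, 0.31632429361343384), 84.51486206054688)
jar [0.737 0.216 0.059]
screwdriver [0.433 0.053 0.02 ]
flask [ 0.635 -0.463  0.092]
beaker [0.748 0.006 0.073]
  return _methods._mean(a, axis=axis, dtype=dtype,
  ret = um.true_divide(
Traceback (most recent call last):
IndexError: index -1 is out of bounds for axis 0 with size 0
```

View pics/w10.png

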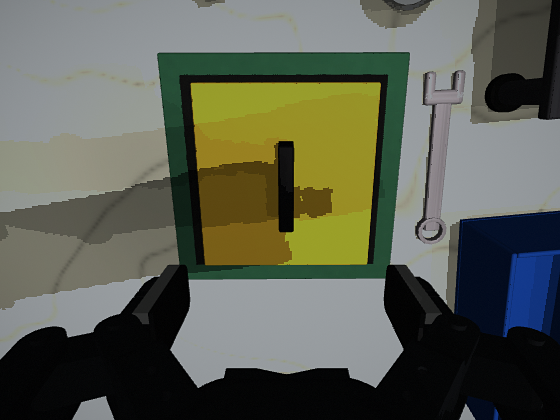

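View pics/s10.png

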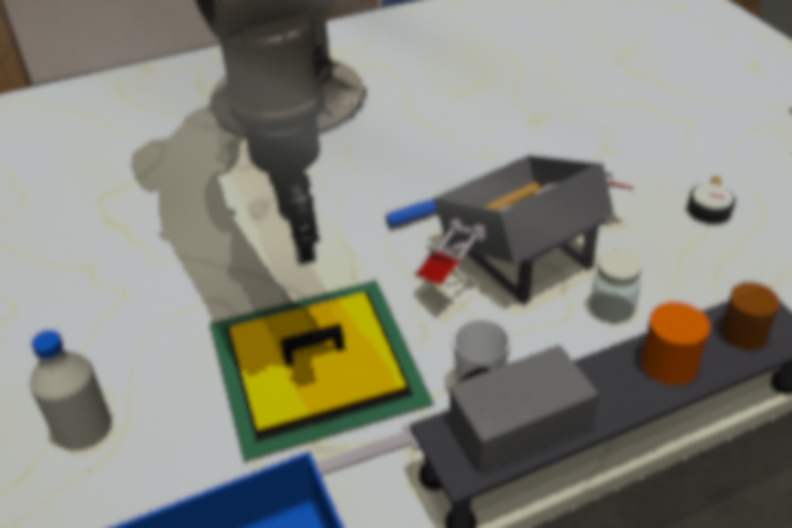

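The lid is flat and centred on the pad: in the wrist view it spans columns 190–380 inside the green edge. The right clip hangs open at (437,268), the left shows edge-on at (620,184), and the bystanders are where they were. Handing in.

```bash
python3 -c "
from rig import r
print(r.job_done())"
```

```text
the job is handed in; nothing more can be done
None
```

I flipped both clips open, lifted the lid off by its handle, laid it flat and handle up on the pad, let go, and handed the job in at about 16.5 s.

Last checks:
- **Lid:** its tilt is under 0.001 rad. It was lowered within about 1 mm of the measured pad centre. The wrist picture after release shows it lying inside the green edge. Its upper face measured 18.8 mm above the bench against 20 mm expected, which is within the calibration error.
- **Gripper:** it is open and about 17 cm above where it let go, with no force beyond sensor noise.
- **Clips:** pictures show both thrown open, but I have no measured angle for either. In the final scene view the left tab is nearly edge-on, and my numeric tab check stopped with an error because it found no red pixels on one side.
- **Bystanders:** the jar, screwdriver, flask and beaker were within about 2 mm of their first measured positions. I checked the wrench and gauge by eye only, and both looked undisturbed.
- **Measurement that disagreed:** a final fit of the lid outline from colour was spoiled by other yellow pixels, so I ignored it.

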